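Secure a loaded syringe in the syringe pump

TASK

Get the loaded syringe pump ready to run, using only your fingertips: first flip the barrel clamp forward over its centre so that it snaps down onto the syringe barrel, then push the drive carriage up until its pusher just meets the end of the plunger without pushing the plunger in, and last flip the clutch lever on the carriage over to its other side so that the carriage is locked there. Do not handle the syringe itself, pick nothing up, and leave the things standing round the pump where they are.

Things in the scene. Friction and masses are not known exactly. Their poses are not given: they have to be found in the camera images.
- pump: White-grey bedside syringe pump, fixed, 140 (x) x 300 (y) mm, flat deck 62 high. Origin: centre of its underside; x from the control panel (near side) to its back, y along the syringe to its capped tip, z up; 'pump (..)' below is in this frame, mm. The syringe lies along y over x = 0, axis 82 high. The carriage rides at the -y end; behind it only the guides' end block (y = -145, 78 high).
- clamp (a joint): Barrel clamp: grey arm 17 wide, hinged behind the syringe at pump (30, 80, 86), with an upturned finger tab 20 wide at its end, 56 mm out. Rad: 0 = open (start; stands up, leaning 22 degrees back, away from the robot), 1.95 = closed, lying forward across the barrel. A spring holds it at either end; centre at 0.95. It takes about 3.5 N at the tab, and past the centre it snaps shut by itself.
- clamp_tab (a point): Outer edge of the clamp's finger tab, the place to push. Open: at about pump (70, 80, 126), the backmost part of the arm, so a fingertip comes down behind it (pump x above 70) and draws it forward along -x; at the centre it has come to x = 18, z = 142; closed: (-22, 80, 109).
- carriage (a joint): Drive carriage: grey block 74 (x) x 28 (y) mm, from the deck to 110 high. It slides along pump +y, towards the plunger; value in m, 0 = farthest back, up to 0.085. Friction 3 N, stays where it is left. Starts between 0 and 0.02.
- carriage_back (a point): Middle of the carriage's back face (the upright ribbed face that looks to pump -y), 97 high: push here along +y. Behind it there is nothing higher than 78.
- pusher_face (a point): Centre of the white pusher plate on the front of the carriage, 34 wide and 32 high, 82 high; the point's y axis is pump +y. It lies 32 mm in +y from the back face. It starts 33 to 71 mm short of the plunger's end.
- plunger_end (a point): Centre of the back of the plunger's round thumb disc (24 in diameter), on the syringe axis, 82 high. The plunger slides in the barrel only when pushed with more than 12 N; together with the carriage's friction the push then exceeds 15 N. The whole syringe may shift 2 mm in its slot.
- clutch (a joint): Clutch lever: black paddle 18 wide (y), 8 thick, on the carriage's top at pump x = 0, turning about an axis along y, 108 high. Rad: 0 = released (start; leans 0.53 rad to the control panel, -x), about 1.05 = engaged (leans as far to the back, +x), where a half-nut grips the lead screw and the carriage stays put. A spring holds it at either end; centre at 0.53 (upright); 2.7 N at the tip.
- clutch_tip (a point): Tip of the clutch lever, 38 mm from its axis: released at pump x = -19, 141 high; upright 146 high; engaged at x = +19, 141 high. Push it along +x from the control-panel side.
- syringe: Loose 20 ml clear syringe lying in the pump's saddles, barrel 22 in diameter and 88 long, finger flange (40 x 3 x 22) seated in the pump's slot. Origin: on its axis at the flange, at pump (0, 31, 82); y points to the capped tip. The barrel's top is 93 high.
- vial: Bystander: small capped glass vial, 25 in diameter, 53 high, standing on the worktop behind the pump. Origin: centre of its underside.
- oximeter: Bystander: finger pulse oximeter, 34 x 58 x 31 mm, lying beside the tip end (+y) of the pump. Origin: centre of its underside.
- carton: Bystander: small folding carton, 53 x 88 x 30 mm, lying behind the pump. Origin: centre of its underside.

How it is judged:
On the way, in this order (a step that is already met when the one before it is completed fails the run):
1. the barrel clamp has snapped down onto the barrel (value of joint clamp above 1.87 rad and contact force between clamp and syringe above 0.5 N), for 0.2 s.
2. the pusher meets the end of the plunger (all of step 1 and y of plunger_end in the frame of pusher_face below 0.002 m), for 0.2 s.
3. the clutch lever has snapped over and locks the carriage (all of step 2 and value of joint clutch above 0.95 rad), for 0.2 s.
At the end, for the whole second after the job is handed in: Clamp shut (over 1.87 rad) and bearing on the barrel (over 0.5 N), pusher within 2 mm of the plunger's end, clutch engaged (over 0.95 rad); from the start the plunger's end has moved under 5 mm, the syringe under 8 mm, each bystander under 15 mm; clamp and clutch at rest (all of step 3 and distance of plunger_end from where it was at the start of the episode below 0.005 m and distance of syringe from where it was at the start of the episode below 0.008 m and velocity of joint each of clamp, clutch below 0.05 rad/s and distance of each of vial, oximeter, carton from where it was at the start of the episode below 0.015 m); the robot touches nothing.
It fails at once if the pump is worked with something other than the fingers: arm or gripper body press on it with more than 5 N (contact force between the arm and pump above 5 N).
It fails at once if the plunger is pushed in: its end moves more than 5 mm (distance of plunger_end from where it was at the start of the episode above 0.005 m).
It fails at once if the syringe is handled: the fingers press on it with more than 2 N (contact force between the fingers and syringe above 2 N).
It fails at once if the syringe is lifted or dragged more than 8 mm (distance of syringe from where it was at the start of the episode above 0.008 m).
It fails at once if a bystander is moved more than 15 mm (distance of any of vial, oximeter, carton from where it was at the start of the episode above 0.015 m).
It also fails if it takes over 51 s, if anything falls off the work surface, if the arm or the gripper's body presses on something with over 40 N, if the wrist force passes 120 N, or if a joint passes its speed limit or range.

ROBOT

A 7-joint arm with a two-finger parallel gripper is mounted at the origin on a cart in front of the work surface, level with it; the furniture and walls round the work are solid. World frame = base frame: x ahead of the robot, y to its left, z up, the work surface at z = 0. Lengths are in m, angles in rad, forces in N, time in s.
With the tool pointing down it reaches from about 0.4 to 0.85 m from the base axis. Payload 4.5 kg.
Tool frame: the origin (TCP) lies midway between the tips of the shut fingers; the grasp point (between the pads) lies 19 mm behind it (r.grip_point_offset is the distance from the TCP to the grasp point, in m); z points along the fingers, y is the line along which they close (so a half turn about z gives the same grasp; the last joint's range is limited). The gripper opens to 88 mm and grips with 3 to 60 N. Pads are 18 mm wide; open, the fingers measure 123 mm over their backs; the gripper's body (75 mm by 187 mm) begins 45 mm behind the grasp point.
Start: joints at [1.158, 0.689, -0.195, 1.565, 0.157, 0.902, -0.215], TCP at [0.27, -0.564, 0.201] pointing down, gripper open.
Joint ranges: [-3.01, 3.01], [-0.46, 2.08], [-1.47, 1.51], [0.13, 2.56], [-1, 4.14], [0.04, 2.09], [-2.66, 2.66]. Speed limits (rad/s): [2.57, 2.57, 3.14, 3.14, 3.14, 3.14, 3.14].

INTERFACE

Orientations are given as a unit quaternion [x, y, z, w].
In Python, from plant import r, optics gives the robot as it stands.
- The arm moves only by the shell command python3 -m pendant 'ROWS' [OPENING] [FORCE]. ROWS is JSON, a list of rows, each a list of 6 numbers: the shift along the tool's x, y, z as a fraction of full scale, then the turn, a rotation vector about the tool's x, y, z as a fraction of full scale. A call has 1 to 5 rows; each row shifts and turns the commanded pose from where the row before left it, along the tool's axes as they then stand; what a row does not reach is not made up. Full scale, the value 1, is 0.025 m for a shift and pi rad for a turn. A row lasts 1/12 s, in which the tool goes at most 41.7 mm and 7.16 degrees, less where a joint would pass 70% of its speed; a pose out of reach is approached as far as the arm can. A call with a number of a shift or a turn outside -1 to 1 is refused whole. A call with a gripper value outside its range is refused whole. OPENING is the opening, from -1 (shut) to 1 (fully open), set as the call begins (- or left out, the last holds). The fingers move at their own pace and stop on an object; FORCE is the grip in N (left out, the last holds). Time passes only in rows, so rows that do not move let the fingers close. It gives the time, the measured TCP pose, the force, the opening and the grip force at its end, in the units of the state.
- r.get_state(): the state, without advancing time (a new reading comes with each control period).
- optics.snapshot(name): name is "scene" or "side" or "wrist"; returns (picture, depth): 400x640x3 uint8, blue, green, red; 400x640 float32, m along the optical axis (not along the pixel's ray), 0 where there is no reading.
- optics.calibration(name): a dict with "vfov" (degrees; the focal length in pixels is half the picture's height over the tangent of half this angle, whatever the lens; pixels are square), "cx", "cy" (the principal point, pixels), "cam_to_world" (4x4, takes a point from camera to world coordinates); the wrist camera has in their place "tool_from_camera" (4x4, takes a point from camera to tool coordinates, whose origin is the TCP and whose axes are the flange's). Camera axes: x right, y up, looking along -z (the intrinsics and any distortion apply to the point x, -y, -z); pixel columns grow to the right and rows downward; lengths in m; the calibration is good to about 2 mm. A picture is of the moment at which its call begins: read the wrist's pose just before it. calibration takes no time and is no camera call.
- r.finish_job(): hands the job in; it is judged then, once.
The state is a dict: "clock": time; "q": joint angles; "qd": joint speeds; "joint_torque": joint torques, N m; "tool_pos": TCP position; "eef_rot": TCP orientation; "contact_force": force on the tool from outside, world axes, zero at the start; "moment": the same for the moment, N m; "opening": opening from 0.0 (shut) to 1.0 (fully open); "finger_force": force on a finger pad.
Only numpy, scipy, OpenCV 4.12 (cv2) and the standard library are available. Lean on these libraries where they do the work, as an engineer would, in place of code of your own. Each camera call takes 0.05 s, during which the arm holds its last target. There are 200 camera calls.

## Working session

There is one attempt and no reset: what is moved stays moved. The work goes in short steps, Python scripts to look and compute and a shell command to move; the robot and the scene stay as the last step left them, time stands still between calls to the robot, and variables do not carry over. Pictures are saved under pics/ and viewed, at most 13 in all, crops included, and the job is handed in when it is done.

```bash
ls; mkdir -p pics; python3 - <<'E'
from plant import r, optics
import cv2,numpy as np
for n in ("scene","side"):
    p,d=optics.snapshot(n); cv2.imwrite(f"pics/{n}0.png",p); np.save(f"{n}0.npy",d)
    c=optics.calibration(n); print({k:(np.round(v,3).tolist() if k=="cam_to_world" else v) for k,v in c.items()})
s=r.get_state(); print(s)
print(optics.calibration("wrist"))
E
```

```text
pics
{'vfov': 54.440258567132915, 'cx': 318.3753425944839, 'cy': 200.08990101168865, 'cam_to_world': [[-0.886, 0.214, -0.411, 0.165], [-0.463, -0.37, 0.806, 0.644], [0.021, 0.904, 0.427, 0.462], [0.0, 0.0, 0.0, 1.0]]}
{'vfov': 49.14508911016605, 'cx': 317.5619805421722, 'cy': 202.08853744165515, 'cam_to_world': [[1.0, 0.012, -0.026, 0.494], [-0.028, 0.624, -0.781, -0.701], [0.007, 0.781, 0.624, 0.637], [0.0, 0.0, 0.0, 1.0]]}
{'clock': 0.1, 'q': array([ 1.15780238,  0.6899266 , -0.19451059,  1.56621215,  0.15730014,
        0.90251349, -0.21507522]), 'qd': array([-0.00173466, -0.00134083, -0.00082593, -0.00299186, -0.00035144,
       -0.00279175, -0.00151192]), 'joint_torque': array([-2.74147933e-03, -5.28494954e+01, -1.27152644e+00, -1.53834218e+01,
       -5.26591949e-02,  2.08978767e-03,  4.43163219e-05]), 'tool_pos': array([ 0.26972896, -0.56310763,  0.19998095]), 'eef_rot': array([ 9.75140143e-01,  2.21587466e-01, -2.45826156e-04, -7.97653928e-04]), 'contact_force': array([-0.13496214,  0.39197698,  0.13328771]), 'moment': array([-0.02002079, -0.01169429, -0.04337305]), 'finger_force': 0.0, 'opening': 1.0035313105033163}
{'vfov': 68.90668867679108, 'cx': 322.17304582607164, 'cy': 192.5870185601447, 'tool_from_camera': array([[ 2.15822062e-04,  9.63269612e-01,  2.68536045e-01,
         6.89178336e-02],
       [ 9.99999958e-01, -1.56081282e-04, -2.43817165e-04,
        -5.79288394e-04],
       [-1.92948216e-04,  2.68536086e-01, -9.63269606e-01,
        -1.84633452e-01],
       [ 0.00000000e+00,  0.00000000e+00,  0.00000000e+00,
         1.00000000e+00]])}
```

View pics/scene0.png

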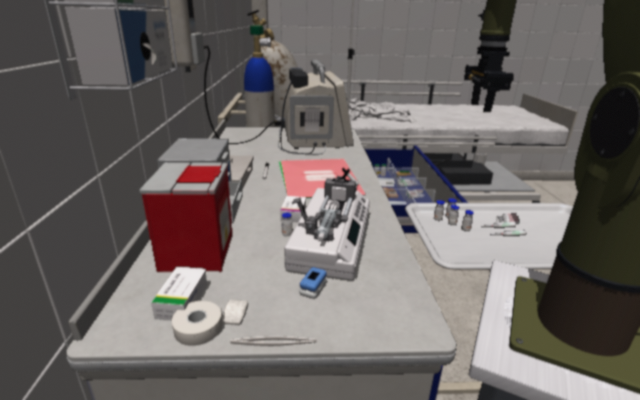

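View pics/side0.png

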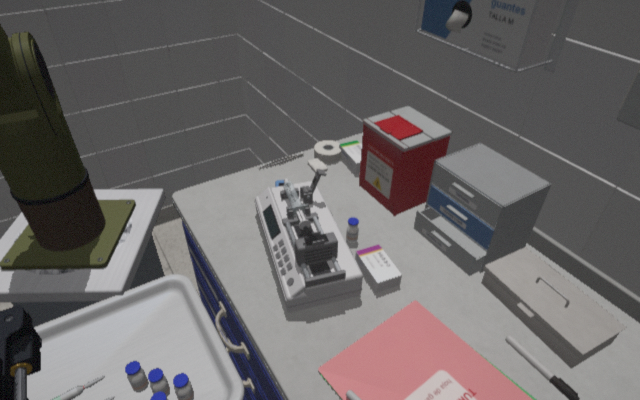

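The scene view shows the pump at about (330,230) with its clamp up. In the side view it is at about (305,245), with the clamp tab at (318,165), the carriage at (315,250), the vial at (353,230) and the carton at (378,265). Next I'll build the point cloud and fit the pump frame.

```bash
cat > h.py <<'E'
import numpy as np
def cloud(d,c,T=None):
    f=200/np.tan(np.radians(c["vfov"])/2); v,u=np.mgrid[:400,:640]
    P=np.stack([(u-c["cx"])/f*d,-(v-c["cy"])/f*d,-d,np.ones_like(d)],-1)
    return (P@(c["cam_to_world"] if T is None else T).T)[...,:3]
E
python3 - <<'E'
from h import *; from plant import optics; import cv2
for n in ("scene","side"):
    d=np.load(n+"0.npy"); X=cloud(d,optics.calibration(n)); im=cv2.imread(f"pics/{n}0.png")
    box=(230,170,380,285) if n=="scene" else (250,150,365,310)
    m=np.zeros(d.shape,bool); m[box[1]:box[3],box[0]:box[2]]=1; m&=d>0
    tb=X[m&(abs(X[...,2])<.015)]; print(n,"table z",np.median(tb[:,2]))
    dk=X[m&(X[...,2]>.050)&(X[...,2]<.070)]
    print(len(dk),cv2.minAreaRect((dk[:,:2]*1000).astype(np.float32)))
    al=X[m&(X[...,2]>.03)]; print(cv2.minAreaRect((al[:,:2]*1000).astype(np.float32)), np.percentile(al,[0,5,50,95,100],axis=0).round(3).tolist())
    R=3; x0,y0=None,None
    c=np.median(dk,axis=0); print(c)
    t=np.zeros((300,300,3),np.uint8); M=X[m]; C=im[m]; o=np.argsort(M[:,2]); M,C=M[o],C[o]
    for p,q in zip(M,C):
        a=int(150+(p[0]-c[0])*700); b=int(150-(p[1]-c[1])*700)
        if 0<=a<300 and 0<=b<300: t[b:b+2,a:a+2]=q
    cv2.imwrite(f"pics/t_{n}.png",t)
a=cv2.imread("pics/t_scene.png"); b=cv2.imread("pics/t_side.png")
s=cv2.imread("pics/side0.png")[150:310,240:410]; s=cv2.resize(s,None,fx=2.35,fy=1.875,interpolation=cv2.INTER_CUBIC)
cv2.imwrite("pics/t.png",cv2.hconcat([a,b]))
E
```

```text
scene table z -0.0017805420379714276
2756 ((611.2396240234375, -27.282424926757812), (383.97802734375, 301.9494323730469), 12.823870658874512)
((634.852294921875, -49.859588623046875), (358.6181640625, 528.0393676757812), 85.59800720214844) [[0.379, -0.247, 0.03], [0.403, -0.161, 0.035], [0.475, -0.005, 0.06], [0.757, 0.093, 0.106], [0.888, 0.145, 0.139]]
[0.46836549 0.01344732 0.0599615 ]
side table z -0.001198738019735579
4325 ((546.4085693359375, -29.967926025390625), (254.3046112060547, 330.86590576171875), 14.728262901306152)
((497.1553039550781, 29.13848876953125), (508.4837646484375, 243.16592407226562), 83.69097137451172) [[0.378, -0.222, 0.03], [0.416, -0.209, 0.036], [0.494, -0.113, 0.061], [0.585, 0.065, 0.11], [0.635, 0.273, 0.142]]
[ 0.49635444 -0.09098159  0.06060489]
```

View pics/t.png

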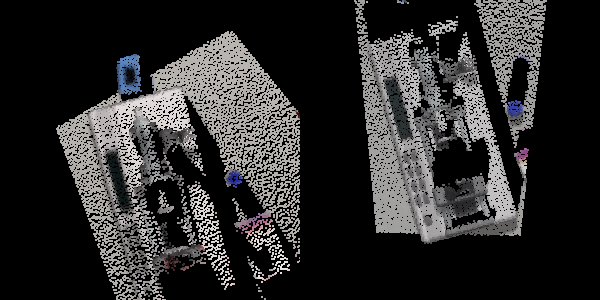

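```bash
python3 - <<'E'
from h import *; from plant import optics; import cv2
A=[];B=[]
for n in ("scene","side"):
    d=np.load(n+"0.npy"); X=cloud(d,optics.calibration(n)); g=X[d>0]
    g=g[(abs(g[:,0]-.5)<.2)&(abs(g[:,1]+.03)<.25)]; A.append(g)
def fit(P,pr=True):
    P=P[(P[:,2]>.052)&(P[:,2]<.068)]
    G=np.zeros((500,400),np.uint8); i=((P[:,1]+.28)*1000).astype(int); j=((P[:,0]-.3)*1000).astype(int); G[i,j]=1
    G=cv2.morphologyEx(G,cv2.MORPH_CLOSE,np.ones((9,9))); G=cv2.morphologyEx(G,cv2.MORPH_OPEN,np.ones((3,3)))
    k,l,st,ce=cv2.connectedComponentsWithStats(G); b=1+np.argmax(st[1:,4]); cv2.imwrite("pics/g.png",(l==b)*255)
    q=np.argwhere(l==b)[:,::-1].astype(np.float32)
    return cv2.minAreaRect(q)
for P in (A[0],A[1],np.vstack(A)):
    (c,s,a)=fit(P); print(np.array(c)/1000+[.3,-.28],s,a)
P=np.vstack(A)
(c,s,a)=fit(P); c=np.array(c)/1000+[.3,-.28]
th=np.radians(a if a<45 else a-90); ex=np.array([np.cos(th),np.sin(th)]); ey=np.array([-ex[1],ex[0]])
for nm,Q in zip(("scene","side"),A):
    L=np.c_[(Q[:,:2]-c)@np.c_[ex,ey]*1000,Q[:,2]*1000]
    for lab,m in (("tab",(L[:,2]>112)&(L[:,1]>50)&(L[:,1]<110)),("clutch",(L[:,2]>115)&(L[:,1]<0)),("car",(L[:,2]>88)&(L[:,2]<113)&(L[:,1]<-30)),("endblk",(L[:,2]>70)&(L[:,2]<80)&(L[:,1]<-125)),("syr",(L[:,2]>72)&(L[:,2]<98)&(L[:,1]>-60)&(L[:,1]<60)&(abs(L[:,0])<30))):
        if m.sum(): print(nm,lab,m.sum(),np.percentile(L[m],[1,50,99],axis=0).round(1).tolist())
E
```

```text
[ 0.49004938 -0.05463159] (124.50851440429688, 297.884033203125) 14.452427864074707
[ 0.51271506 -0.06841711] (90.75230407714844, 273.78387451171875) 14.743562698364258
[ 0.4908607  -0.05824171] (127.7860336303711, 304.73016357421875) 15.04638957977295
scene tab 409 [[44.7, 51.0, 112.9], [210.8, 86.3, 153.9], [242.2, 109.5, 184.7]]
scene clutch 60 [[-24.5, -101.9, 115.2], [-14.3, -83.2, 125.5], [6.0, -75.7, 139.0]]
scene car 369 [[-40.8, -99.9, 88.2], [-4.9, -77.3, 102.3], [32.5, -70.7, 112.3]]
scene endblk 3 [[-37.9, -143.1, 72.7], [-37.9, -140.4, 76.1], [-37.2, -138.7, 76.8]]
scene syr 306 [[-27.1, -33.9, 72.2], [-6.6, 35.3, 83.4], [24.8, 57.8, 91.4]]
side tab 885 [[44.4, 51.0, 112.9], [210.9, 80.6, 154.1], [238.8, 109.2, 184.5]]
side clutch 131 [[-25.6, -104.4, 115.5], [-14.8, -96.0, 127.6], [5.1, -77.1, 141.0]]
side car 734 [[-41.6, -106.6, 88.3], [-8.2, -102.9, 107.6], [30.4, -79.4, 112.7]]
side endblk 306 [[-39.4, -150.7, 70.1], [-5.5, -146.9, 75.4], [30.7, -125.6, 79.0]]
side syr 508 [[-28.3, -33.1, 72.1], [-6.0, 23.5, 82.9], [25.0, 58.6, 92.6]][ WARN:0@0.101] global loadsave.cpp:1063 imwrite_ Unsupported depth image for selected encoder is fallbacked to CV_8U.
```

View pics/g.png

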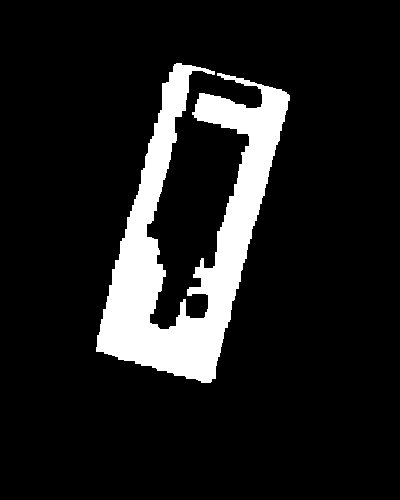

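Carriage x spans -41 to 31 (74 wide), so the fitted centre is about 5 mm too far in x. That puts the pump origin at about (0.486,-0.060) with yaw about 15°. I'll shut the fingers, turn by about 10.6° and hover over the pump.

```bash
python3 -m pendant '[[0,0,-0.9,0,0,0.03],[0,0,-0.9,0,0,0.03],[0.4,-0.4,-0.9,0,0,0],[0.8,-0.9,0,0,0,0],[0.8,-0.9,0,0,0,0]]' -1 20
python3 -m pendant '[[0.8,-0.9,0,0,0,0],[0.8,-0.9,0,0,0,0],[0.8,-0.9,0,0,0,0],[0.8,-0.9,0,0,0,0],[0.8,-0.9,0,0,0,0]]'
python3 -m pendant '[[0.8,-0.9,0,0,0,0],[0.8,-0.9,0,0,0,0],[0.8,-0.9,0,0,0,0],[0.8,-0.9,0,0,0,0],[0.8,-0.9,0,0,0,0]]'
```

```text
clock: 0.52
tool_pos: [0.3044, -0.4984, 0.2692]
eef_rot: [0.992, 0.127, 0.0, 0.001]
contact_force: [0.9, 1.3, -1.4]
opening: 0.647
finger_force: 0.0
clock: 0.93
tool_pos: [0.3725, -0.3618, 0.268]
eef_rot: [0.992, 0.129, -0.0, -0.0]
contact_force: [1.2, -0.0, 0.6]
opening: 0.268
finger_force: 0.0
clock: 1.35
tool_pos: [0.4404, -0.2276, 0.268]
eef_rot: [0.992, 0.129, -0.0, -0.0]
contact_force: [-0.4, -0.3, 0.2]
opening: 0.009
finger_force: 0.0
```

```bash
python3 -m pendant '[[0.8,-0.95,0,0,0,0],[0.8,-0.95,0,0,0,0],[0.8,-0.95,0,0,0,0],[0.8,-0.95,0,0,0,0],[0.8,-0.95,0,0,0,0]]'
python3 -m pendant '[[0.9,-0.95,0,0,0,0],[0.9,-0.95,0,0,0,0],[0,0,0,0,0,0],[0,0,0,0,0,0],[0,0,0,0,0,0]]'
cat >> h.py <<'E'
from scipy.spatial.transform import Rotation as Ro
def wT(s,c):
    T=np.eye(4); T[:3,:3]=Ro.from_quat(s["eef_rot"]).as_matrix(); T[:3,3]=s["tool_pos"]; return T@c["tool_from_camera"]
O=np.array([.486,-.0596]); TH=np.radians(15)
def loc(X):
    e=np.array([np.cos(TH),np.sin(TH)]); k=np.array([-e[1],e[0]]); D=X[...,:2]-O
    return np.stack([D@e,D@k,X[...,2]],-1)*1000
E
python3 - <<'E'
from h import *; from plant import r,optics; import cv2
s=r.get_state(); p,d=optics.snapshot("wrist"); cv2.imwrite("pics/w1.png",p); np.save("w1.npy",d)
c=optics.calibration("wrist"); T=wT(s,c); np.save("w1T.npy",T); L=loc(cloud(d,c,T)); np.save("w1L.npy",L)
print(s["tool_pos"],np.degrees(2*np.arctan2(s["eef_rot"][1],s["eef_rot"][0])))
m=(d>0)&(L[...,2]>50)&(L[...,2]<68)&(abs(L[...,0])<85)
ys=[]
for y in range(-120,150,20):
    q=L[m&(abs(L[...,1]-y)<5)]
    if len(q)>20: ys.append((y,*np.percentile(q[:,0],[0.5,99.5]).round(1)))
print(ys)
print("z tbl",np.median(L[(d>0)&(abs(L[...,2])<12)][:,2]), "ymin/max deck",np.percentile(L[m][:,1],[.2,99.8]))
E
```

```text
clock: 1.77
tool_pos: [0.5067, -0.0873, 0.268]
eef_rot: [0.992, 0.129, -0.0, -0.0]
contact_force: [0.2, -0.2, -0.0]
opening: 0.006
finger_force: 0.0
clock: 2.18
tool_pos: [0.5373, -0.0321, 0.2678]
eef_rot: [0.992, 0.129, -0.001, 0.0]
contact_force: [-0.3, -0.2, 1.5]
opening: 0.006
finger_force: 0.0
[ 0.53732817 -0.03206268  0.26778297] 14.782230578352786
[(-120, np.float64(-37.0), np.float64(72.9)), (-100, np.float64(38.0), np.float64(72.8)), (-80, np.float64(-57.4), np.float64(72.6)), (-60, np.float64(-56.8), np.float64(72.3)), (-40, np.float64(-56.7), np.float64(71.9)), (-20, np.float64(-34.0), np.float64(72.0)), (0, np.float64(-24.3), np.float64(71.9)), (20, np.float64(37.6), np.float64(71.7)), (40, np.float64(-31.9), np.float64(71.6)), (60, np.float64(-55.5), np.float64(71.3)), (80, np.float64(-56.7), np.float64(71.0)), (100, np.float64(-57.3), np.float64(71.0)), (120, np.float64(-56.0), np.float64(70.8)), (140, np.float64(-56.4), np.float64(70.6))]
z tbl 1.0614111639053736 ymin/max deck [-146.42031306  148.09888047]
```

View pics/w1.png

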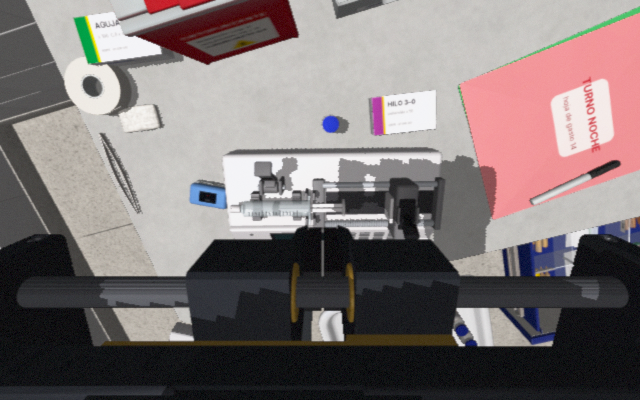

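The wrist view shows the pump at (225-440, 150-240), with the clamp tab at (263,168), the carriage at (403,205), the plunger end at (342,208), the vial at (331,124) and the carton at (403,113). I'll refine the frame from this view.

```bash
cat >> h.py <<'E'
O=O+np.array([np.cos(TH),np.sin(TH)])*.0017+np.array([-np.sin(TH),np.cos(TH)])*.0008; TH=np.radians(15.45)
E
python3 - <<'E'
from h import *; from plant import r,optics
def rep(n,L,d):
    f=lambda lab,m: m.sum() and print(n,lab,m.sum(),np.percentile(L[m],[2,50,98],axis=0).round(1).tolist())
    x,y,z=L[...,0],L[...,1],L[...,2]; g=(d>0)&(abs(x)<85)
    f("tab",g&(z>118)&(z<150)&(y>55)&(y<105)); f("carTop",g&(z>104)&(z<113)&(y<-30)&(x>10)); f("carAll",g&(z>85)&(z<113)&(y<-50)&(abs(x)<40))
    f("clutch",g&(z>118)&(z<150)&(y<-30)&(y>-140)); f("endblk",g&(z>70)&(z<82)&(y<-125))
    f("disc",g&(z>70)&(z<97)&(y>-60)&(y<-20)&(abs(x)<16)); f("flange",g&(z>85)&(z<100)&(y>15)&(y<45)&(abs(x)<30)); f("barrel",g&(z>88)&(z<100)&(y>95)&(y<115))
c=optics.calibration
rep("wrist",loc(cloud(np.load("w1.npy"),c("wrist"),np.load("w1T.npy"))),np.load("w1.npy"))
for n in("scene","side"): d=np.load(n+"0.npy"); rep(n,loc(cloud(d,c(n))),d)
s=r.get_state(); print(loc(s["tool_pos"]))
E
```

```text
wrist tab 290 [[50.5, 69.7, 119.1], [62.4, 78.5, 131.1], [70.5, 89.0, 134.7]]
wrist carTop 426 [[11.2, -103.7, 105.7], [26.9, -88.9, 111.0], [37.2, -77.3, 112.9]]
wrist carAll 991 [[-31.5, -103.2, 86.6], [17.4, -81.3, 109.8], [37.3, -73.4, 112.9]]
wrist clutch 369 [[-18.8, -103.4, 118.2], [-9.1, -90.3, 131.0], [9.4, -78.7, 142.6]]
wrist endblk 558 [[-33.0, -148.9, 71.1], [2.5, -142.0, 77.5], [35.5, -126.3, 79.8]]
wrist flange 338 [[-19.6, 20.0, 85.7], [1.9, 32.9, 91.1], [22.1, 44.6, 94.3]]
wrist barrel 208 [[-9.0, 95.3, 88.4], [1.2, 104.7, 92.1], [9.2, 114.8, 94.3]]
scene tab 66 [[50.3, 73.8, 118.8], [56.3, 85.0, 126.7], [68.1, 90.2, 131.3]]
scene carTop 88 [[11.3, -2687.8, 104.2], [27.7, -92.2, 108.6], [82.4, -75.9, 112.2]]
scene carAll 442 [[-37.3, -2707.8, 85.6], [-2.1, -78.2, 100.7], [34.0, -71.8, 111.8]]
scene clutch 40 [[-21.7, -95.9, 118.4], [-15.3, -83.9, 131.8], [-5.8, -79.5, 138.9]]
scene endblk 60 [[-82.0, -2743.2, 70.7], [55.0, -668.5, 76.3], [82.3, -141.4, 81.7]]
scene flange 76 [[-22.8, 25.5, 85.5], [-2.2, 33.3, 88.7], [20.0, 43.2, 91.6]]
scene barrel 41 [[-8.4, 95.5, 88.2], [-2.1, 104.9, 90.4], [5.7, 114.8, 91.6]]
side tab 75 [[49.7, 68.5, 118.6], [56.0, 75.4, 127.8], [68.1, 87.5, 132.5]]
side carTop 161 [[10.6, -105.8, 104.8], [22.1, -96.6, 109.5], [33.7, -80.6, 112.5]]
side carAll 788 [[-38.7, -107.0, 85.8], [-5.6, -103.9, 106.7], [32.6, -81.1, 112.4]]
side clutch 87 [[-22.9, -104.4, 118.1], [-16.4, -97.0, 134.6], [0.3, -81.0, 140.9]]
side endblk 308 [[-36.6, -151.2, 70.3], [-3.2, -147.5, 75.4], [31.9, -126.4, 78.5]]
side flange 129 [[-23.5, 21.0, 85.2], [-2.6, 29.2, 88.7], [19.0, 43.6, 92.2]]
side barrel 39 [[-10.1, 96.8, 88.3], [-3.7, 104.4, 90.4], [5.1, 114.3, 92.8]]
[ 54.78741129  11.39350212 267.9078483 ]
```

```bash
python3 -m pendant '[[0.6,-0.9,0,0,0,-0.0037],[0.5,-0.9,0,0,0,0],[0.5,-0.94,0,0,0,0],[0,0,1,0,0,0],[0,0,1,0,0,0]]'
python3 -m pendant '[[0,0,1,0,0,0],[0,0,1,0,0,0],[0,0,1,0,0,0],[0,0,0,0,0,0],[0,0,0,0,0,0]]'
python3 - <<'E'
from h import *; from plant import r,optics; import cv2
s=r.get_state(); p,d=optics.snapshot("wrist"); cv2.imwrite("pics/w2.png",p)
print(loc(s["tool_pos"]),np.degrees(2*np.arctan2(s["eef_rot"][1],s["eef_rot"][0])),s["contact_force"])
p,d=optics.snapshot("side"); q=cv2.resize(p[120:320,230:430],None,fx=2,fy=2); p=cv2.imread("pics/w2.png"); cv2.imwrite("pics/v2.png",cv2.hconcat([q,p[:,120:520]]))
E
```

```text
clock: 2.65
tool_pos: [0.5598, 0.046, 0.2189]
eef_rot: [0.991, 0.135, 0.002, -0.0]
contact_force: [-0.3, -0.2, -0.4]
opening: 0.004
finger_force: 0.0
clock: 3.07
tool_pos: [0.5575, 0.0436, 0.1427]
eef_rot: [0.991, 0.134, -0.001, 0.0]
contact_force: [0.8, 0.3, 0.4]
opening: 0.002
finger_force: 0.0
[ 94.72093139  79.59890285 142.68508188] 15.346024356743682 [0.79310526 0.29153584 0.3713248 ]
```

View pics/v2.png

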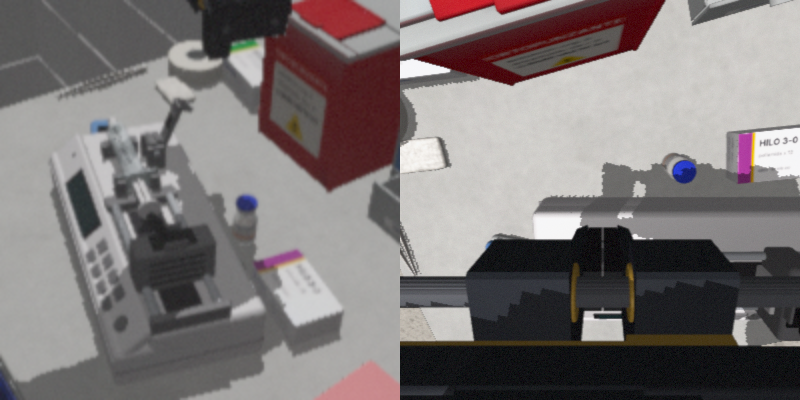

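The left crop (side view) shows the tab at (175,90) and the gripper's dark block ending at (240,55), which is higher and further right than I expected. I'll check the fingertip position by depth.

```bash
python3 - <<'E'
from h import *; from plant import r,optics; import cv2
for n in("side","scene"):
    p,d=optics.snapshot(n); L=loc(cloud(d,optics.calibration(n)))
    m=(d>0)&(p.max(-1)<70)&(L[...,0]>20)&(L[...,0]<200)&(L[...,1]>20)&(L[...,1]<200)&(L[...,2]>100)
    for z in range(110,260,15):
        q=m&(abs(L[...,2]-z)<7.5)
        if q.sum()>3: print(n,z,q.sum(),np.percentile(L[q],[2,50,98],axis=0).round(0).tolist(), np.argwhere(q).mean(0).round())
E
```

```text
side 110 25 [[43.0, 70.0, 103.0], [46.0, 73.0, 110.0], [49.0, 81.0, 117.0]] [181. 315.]
side 125 21 [[48.0, 69.0, 118.0], [53.0, 71.0, 127.0], [63.0, 81.0, 131.0]] [175. 319.]
side 185 36 [[84.0, 63.0, 185.0], [89.0, 67.0, 189.0], [103.0, 88.0, 192.0]] [146. 337.]
side 200 71 [[84.0, 63.0, 193.0], [86.0, 66.0, 198.0], [104.0, 93.0, 207.0]] [141. 337.]
side 215 31 [[84.0, 67.0, 209.0], [85.0, 86.0, 216.0], [87.0, 95.0, 222.0]] [131. 333.]
side 230 12 [[83.0, 67.0, 223.0], [85.0, 81.0, 226.0], [87.0, 87.0, 231.0]] [128. 334.]
side 245 55 [[61.0, 49.0, 246.0], [68.0, 157.0, 250.0], [91.0, 165.0, 252.0]] [107. 320.]
scene 110 79 [[44.0, 75.0, 103.0], [53.0, 89.0, 110.0], [199.0, 176.0, 117.0]] [213. 262.]
scene 125 61 [[50.0, 80.0, 118.0], [193.0, 144.0, 125.0], [199.0, 176.0, 132.0]] [208. 246.]
scene 140 37 [[188.0, 135.0, 133.0], [195.0, 154.0, 139.0], [200.0, 176.0, 147.0]] [203. 217.]
scene 155 36 [[189.0, 139.0, 148.0], [195.0, 156.0, 155.0], [199.0, 176.0, 162.0]] [196. 216.]
scene 170 21 [[187.0, 126.0, 163.0], [193.0, 155.0, 171.0], [200.0, 176.0, 174.0]] [189. 217.]
scene 185 38 [[86.0, 74.0, 186.0], [92.0, 94.0, 189.0], [103.0, 96.0, 192.0]] [172. 279.]
scene 200 94 [[85.0, 73.0, 193.0], [92.0, 95.0, 200.0], [105.0, 97.0, 207.0]] [167. 278.]
scene 215 87 [[85.0, 71.0, 208.0], [90.0, 96.0, 215.0], [104.0, 99.0, 221.0]] [160. 279.]
scene 230 12 [[85.0, 70.0, 225.0], [86.0, 71.0, 229.0], [88.0, 73.0, 234.0]] [150. 284.]
scene 245 130 [[62.0, 71.0, 246.0], [83.0, 166.0, 250.0], [126.0, 167.0, 252.0]] [153. 268.]
```

```bash
python3 - <<'E'
from h import *; from plant import r,optics; import cv2
for n in("side","scene"):
    p,d=optics.snapshot(n); L=loc(cloud(d,optics.calibration(n)))
    m=(d>0)&(abs(L[...,0]-95)<18)&(abs(L[...,1]-80)<30)&(L[...,2]>130)&(L[...,2]<185)
    print(n,m.sum(), m.sum() and (np.percentile(L[m],[2,50,98],axis=0).round(0).tolist(),p[m].mean(0)))
    x=p[120:220,280:380] if n=="side" else p[130:230,230:330]; cv2.imwrite(f"pics/{n}3.png",cv2.resize(x,None,fx=4,fy=4,interpolation=cv2.INTER_CUBIC))
cv2.imwrite("pics/v3.png",cv2.hconcat([cv2.imread("pics/side3.png"),cv2.imread("pics/scene3.png")]))
print(loc(r.get_state()["tool_pos"]))
E
```

```text
side 14 ([[86.0, 68.0, 180.0], [87.0, 72.0, 183.0], [104.0, 90.0, 185.0]], array([112.14285714, 113.78571429, 115.21428571]))
scene 20 ([[86.0, 73.0, 181.0], [90.0, 91.0, 183.0], [103.0, 94.0, 185.0]], array([ 90.1 ,  94.25, 112.05]))
[ 97.06845398  80.70923335 144.5994079 ]
```

View pics/v3.png

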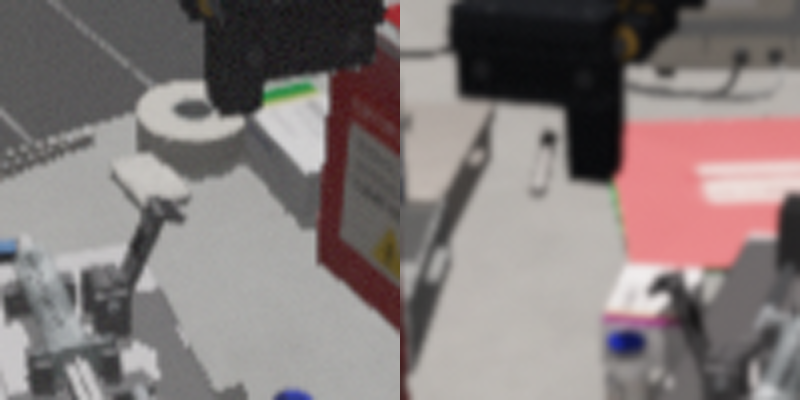

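The fingers end at z≈182 by depth, although the reported TCP z is 143. I'll check that against the wrist camera and a fresh state reading.

```bash
python3 - <<'E'
from h import *; from plant import r,optics; import cv2
for i in range(2):
    s=r.get_state(); p,d=optics.snapshot("wrist"); c=optics.calibration("wrist"); L=loc(cloud(d,c,wT(s,c)))
    m=(d>.25)&(L[...,2]<90)
    h,b=np.histogram(L[m][:,2],bins=np.arange(-60,90,5)); print(s["clock"],loc(s["tool_pos"]),s["eef_rot"].round(4),s["q"].round(4)); print(dict(zip(b.tolist(),h.tolist())))
    f=(d>0)&(d<.25); print("near", np.percentile((cloud(d,c,c["tool_from_camera"])[f])*1000,[1,50,99],axis=0).round().tolist())
E
python3 -m pendant '[[0,0,0,0,0,0]]'
```

```text
3.3667 [ 97.06845398  80.70923335 144.5994079 ] [0.9909 0.1344 0.0013 0.    ] [-0.0718  0.6794 -0.1525  1.8216  0.1588  0.6498 -1.6184]
{-60: 0, -55: 0, -50: 0, -45: 0, -40: 0, -35: 0, -30: 0, -25: 0, -20: 0, -15: 0, -10: 0, -5: 18453, 0: 73117, 5: 9150, 10: 1552, 15: 1170, 20: 1924, 25: 5489, 30: 3712, 35: 4668, 40: 1046, 45: 800, 50: 1101, 55: 1173, 60: 8486, 65: 283, 70: 788, 75: 602, 80: 172}
near [[-60.0, -94.0, -146.0], [23.0, -9.0, -122.0], [125.0, 159.0, 70.0]]
3.4167 [ 96.87114073  80.76341777 144.34960118] [9.909e-01 1.345e-01 1.100e-03 1.000e-04] [-0.0719  0.6797 -0.1524  1.8218  0.1588  0.6497 -1.6184]
{-60: 0, -55: 0, -50: 0, -45: 0, -40: 0, -35: 0, -30: 0, -25: 0, -20: 0, -15: 0, -10: 0, -5: 18317, 0: 73425, 5: 9066, 10: 1477, 15: 1209, 20: 1963, 25: 5543, 30: 3670, 35: 4653, 40: 1053, 45: 720, 50: 1152, 55: 1165, 60: 8530, 65: 273, 70: 798, 75: 579, 80: 187}
near [[-60.0, -93.0, -146.0], [23.0, -9.0, -122.0], [125.0, 159.0, 70.0]]
clock: 3.55
tool_pos: [0.5588, 0.0453, 0.1437]
eef_rot: [0.991, 0.135, 0.0, 0.0]
contact_force: [0.1, 0.0, -0.6]
opening: 0.007
finger_force: 0.0
```

```bash
python3 - <<'E'
from h import *; from plant import r,optics; import cv2
p,d=optics.snapshot("wrist"); c=optics.calibration("wrist"); P=cloud(d,c,c["tool_from_camera"])*1000
print([(v,P[v,322].round().tolist()) for v in range(200,345,6)])
print([(u,P[245,u].round().tolist()) for u in range(280,370,6)])
E
```

```text
[(200, [-27.0, -1.0, 127.0]), (206, [-26.0, -1.0, 105.0]), (212, [-27.0, -1.0, 87.0]), (218, [-31.0, -1.0, 82.0]), (224, [-37.0, -1.0, 81.0]), (230, [9.0, -1.0, -43.0]), (236, [9.0, -1.0, -51.0]), (242, [9.0, -1.0, -57.0]), (248, [6.0, -1.0, -58.0]), (254, [3.0, -1.0, -58.0]), (260, [-0.0, -1.0, -58.0]), (266, [-4.0, -1.0, -58.0]), (272, [-7.0, -1.0, -57.0]), (278, [27.0, -1.0, -118.0]), (284, [26.0, -1.0, -118.0]), (290, [25.0, -1.0, -119.0]), (296, [23.0, -1.0, -120.0]), (302, [22.0, -1.0, -120.0]), (308, [-131.0, -1.0, 78.0]), (314, [-140.0, -1.0, 81.0]), (320, [-161.0, -1.0, 97.0]), (326, [-209.0, -1.0, 144.0]), (332, [-218.0, -1.0, 144.0]), (338, [-227.0, -1.0, 142.0]), (344, [17.0, -1.0, -129.0])]
[(280, [34.0, -12.0, -113.0]), (286, [34.0, -10.0, -112.0]), (292, [34.0, -9.0, -112.0]), (298, [10.0, -11.0, -63.0]), (304, [9.0, -9.0, -61.0]), (310, [9.0, -6.0, -60.0]), (316, [9.0, -3.0, -60.0]), (322, [8.0, -1.0, -58.0]), (328, [9.0, 2.0, -60.0]), (334, [9.0, 5.0, -61.0]), (340, [9.0, 8.0, -61.0]), (346, [10.0, 10.0, -63.0]), (352, [34.0, 8.0, -112.0]), (358, [34.0, 9.0, -111.0]), (364, [34.0, 11.0, -112.0])]
```

Both the wrist depth and the outside views put the physical fingertip about 41 mm short of the reported TCP. I'll test this by sweeping at reported z=118: touching the tab means the nominal TCP is right, touching nothing means the offset is real.

```bash
python3 -m pendant '[[0,0,0.5,0,0,0],[0,0,0.5,0,0,0],[0,0,0,0,0,0],[-0.3,0,0,0,0,0],[-0.3,0,0,0,0,0]]'
python3 -m pendant '[[-0.3,0,0,0,0,0],[-0.3,0,0,0,0,0],[-0.3,0,0,0,0,0],[-0.3,0,0,0,0,0],[0,0,0,0,0,0]]'
python3 - <<'E'
from h import *; from plant import r,optics
s=r.get_state(); p,d=optics.snapshot("side"); L=loc(cloud(d,optics.calibration("side")));x,y,z=L[...,0],L[...,1],L[...,2]
print(loc(s["tool_pos"]),s["contact_force"])
m=(d>0)&(abs(x-50)<35)&(z>118)&(z<150)&(y>55)&(y<105); print("tab",m.sum(),np.percentile(L[m],[2,50,98],axis=0).round(1).tolist())
m=(d>0)&(abs(x-55)<30)&(z>150)&(z<185)&(y>50)&(y<105); print("finger",m.sum(),np.percentile(L[m],[2,50,98],axis=0).round(1).tolist())
E
```

```text
clock: 4.02
tool_pos: [0.5439, 0.0413, 0.1186]
eef_rot: [0.991, 0.135, 0.0, 0.0]
contact_force: [0.6, 0.6, 0.2]
opening: 0.006
finger_force: 0.0
clock: 4.43
tool_pos: [0.5131, 0.0324, 0.1184]
eef_rot: [0.991, 0.134, -0.001, 0.0]
contact_force: [0.0, -0.5, -0.4]
opening: 0.011
finger_force: 0.0
[ 48.89529632  80.72671916 118.39484232] [ 0.00068376 -0.52670204 -0.41282318]
tab 76 [[49.4, 68.2, 118.4], [55.5, 75.4, 127.8], [67.5, 86.6, 132.5]]
finger 83 [[36.4, 63.7, 155.8], [42.2, 67.3, 164.9], [56.2, 90.8, 179.1]]
```

The offset is confirmed: no force, the tab has not moved, and the real tip is about 39 mm above the reported TCP. I'll go back behind the tab, lower the real tip to about 118, then draw it forward.

```bash
python3 -m pendant '[[0.65,0,0,0,0,0],[0.65,0,0,0,0,0],[0.6,0,0,0,0,0],[0,0,0,0,0,0],[0,0,0.5,0,0,0]]'
python3 -m pendant '[[0,0,0.5,0,0,0],[0,0,0.5,0,0,0],[0,0,0,0,0,0],[-0.3,0,0,0,0,0],[-0.3,0,0,0,0,0]]'
python3 -m pendant '[[-0.3,0,0,0,0,0],[-0.3,0,0,0,0,0],[-0.3,0,0,0,0,0],[-0.3,0,0,0,0,0],[-0.3,0,0,0,0,0]]'
```

```text
clock: 4.9
tool_pos: [0.5634, 0.0466, 0.1072]
eef_rot: [0.991, 0.135, 0.003, -0.0]
contact_force: [0.8, 1.0, -1.1]
opening: 0.006
finger_force: 0.0
clock: 5.32
tool_pos: [0.5461, 0.0418, 0.0812]
eef_rot: [0.991, 0.135, 0.0, 0.0]
contact_force: [-1.2, 0.1, 0.8]
opening: 0.005
finger_force: 0.0
clock: 5.73
tool_pos: [0.5126, 0.0325, 0.0825]
eef_rot: [0.991, 0.135, 0.003, -0.0]
contact_force: [3.2, 0.7, 1.8]
opening: 0.005
finger_force: 1.2
```

```bash
python3 -m pendant '[[-0.3,0,0,0,0,0],[-0.3,0,0,0,0,0],[-0.3,0,0,0,0,0],[-0.3,0,0,0,0,0],[0,0,0,0,0,0]]'
python3 - <<'E'
from h import *; from plant import r,optics; import cv2
s=r.get_state(); p,d=optics.snapshot("side"); L=loc(cloud(d,optics.calibration("side")));x,y,z=L[...,0],L[...,1],L[...,2]
print(loc(s["tool_pos"]),s["contact_force"])
m=(d>0)&(abs(x-20)<65)&(z>98)&(z<150)&(y>55)&(y<105); print("tab",m.sum(),np.percentile(L[m],[2,50,98],axis=0).round(1).tolist())
p2,_=optics.snapshot("scene")
cv2.imwrite("pics/v4.png",cv2.hconcat([cv2.resize(q,None,fx=4,fy=4,interpolation=cv2.INTER_CUBIC) for q in (p[140:240,260:360],p2[160:260,270:370])]))
E
```

```text
clock: 6.15
tool_pos: [0.4779, 0.0228, 0.0803]
eef_rot: [0.991, 0.134, -0.003, 0.0]
contact_force: [-0.5, -0.1, -0.8]
opening: 0.003
finger_force: 0.0
[12.42091654 80.76449926 80.3130523 ] [-0.52853601 -0.06218853 -0.77035108]
tab 94 [[-26.0, 64.8, 98.0], [2.3, 70.6, 106.6], [25.9, 84.4, 129.5]]
```

View pics/v4.png

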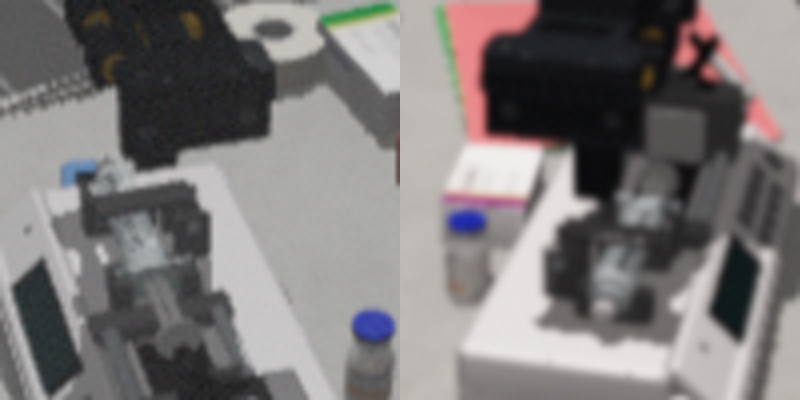

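The clamp arm now lies across the barrel (left crop, around (140,200)), so it has snapped shut. I'll raise the arm, move behind the carriage, and measure the plunger end from w1.

```bash
python3 -m pendant '[[0,0,-1,0,0,0],[0,0,-1,0,0,0],[0,0,-1,0,0,0],[0,0,0,0,0,0],[0,0,0,0,0,0]]'
python3 - <<'E'
from h import *; from plant import optics; import cv2
d=np.load("w1.npy"); L=loc(cloud(d,optics.calibration("wrist"),np.load("w1T.npy")))
for y in range(-80,40,4):
    m=(d>0)&(abs(L[...,1]-y)<2)&(abs(L[...,0])<16)&(L[...,2]>66); q=L[m]
    print(y,m.sum(),len(q) and (q.max(0).round()[[0,2]].tolist(),q.min(0).round()[[0,2]].tolist()))
for n in("side","scene"):
    d=np.load(n+"0.npy");L=loc(cloud(d,optics.calibration(n)))
    m=(d>0)&(abs(L[...,0])<14)&(L[...,2]>70)&(L[...,2]<96)&(L[...,1]>-68)&(L[...,1]<25); print(n,np.histogram(L[m][:,1],bins=np.arange(-68,28,4)))
p=cv2.imread("pics/w1.png"); cv2.imwrite("pics/w1c.png",cv2.resize(p[140:250,300:450],None,fx=5,fy=5,interpolation=cv2.INTER_CUBIC))
E
```

```text
clock: 6.67
tool_pos: [0.4827, 0.0241, 0.1566]
eef_rot: [0.991, 0.135, 0.002, -0.0]
contact_force: [0.2, 0.6, 0.1]
opening: 0.006
finger_force: 0.0
-80 114 ([16.0, 129.0], [-16.0, 108.0])
-76 122 ([16.0, 116.0], [-16.0, 98.0])
-72 127 ([15.0, 100.0], [-16.0, 69.0])
-68 0 0
-64 0 0
-60 0 0
-56 0 0
-52 0 0
-48 0 0
-44 0 0
-40 0 0
-36 0 0
-32 0 0
-28 0 0
-24 0 0
-20 0 0
-16 28 ([12.0, 95.0], [-8.0, 83.0])
-12 39 ([10.0, 95.0], [-9.0, 78.0])
-8 26 ([6.0, 89.0], [-5.0, 81.0])
-4 24 ([5.0, 90.0], [-5.0, 81.0])
0 24 ([5.0, 89.0], [-5.0, 82.0])
4 24 ([5.0, 89.0], [-5.0, 83.0])
8 24 ([5.0, 89.0], [-5.0, 83.0])
12 68 ([16.0, 89.0], [-16.0, 71.0])
16 66 ([15.0, 88.0], [-16.0, 72.0])
20 66 ([15.0, 89.0], [-16.0, 72.0])
24 67 ([15.0, 90.0], [-16.0, 70.0])
28 52 ([16.0, 95.0], [-15.0, 77.0])
32 64 ([16.0, 95.0], [-16.0, 81.0])
36 58 ([16.0, 94.0], [-16.0, 81.0])
side (array([ 0,  0,  0,  0,  0,  0,  0,  0,  0,  0,  0,  0, 55, 26,  0,  0,  7,
        7,  8, 23, 16, 16, 24]), array([-68, -64, -60, -56, -52, -48, -44, -40, -36, -32, -28, -24, -20,
       -16, -12,  -8,  -4,   0,   4,   8,  12,  16,  20,  24]))
scene (array([ 0,  0,  0,  0,  0,  0,  0,  0,  0,  0,  0,  0,  3, 42, 11,  6,  4,
        5,  4,  2,  2,  0,  0]), array([-68, -64, -60, -56, -52, -48, -44, -40, -36, -32, -28, -24, -20,
       -16, -12,  -8,  -4,   0,   4,   8,  12,  16,  20,  24]))
```

View pics/w1c.png

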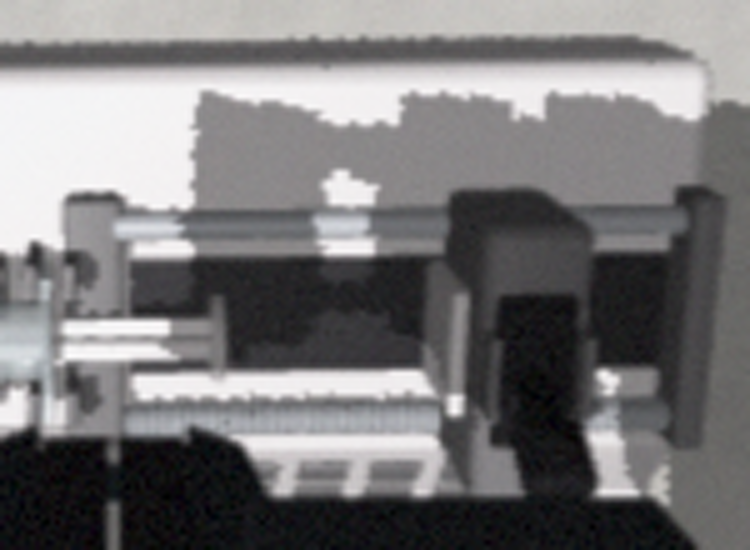

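The crop shows the plunger disc's back at (218,335) and the pusher plate at (457,350), a gap of about 55 mm: plunger end at y≈-17, pusher at y≈-72, back face at y≈-104. I'll move behind the carriage.

```bash
python3 -m pendant '[[-0.2,1,0,0,0,0],[-0.2,1,0,0,0,0],[-0.2,1,0,0,0,0],[0,1,0,0,0,0],[0,1,0,0,0,0]]'
python3 -m pendant '[[0,1,0,0,0,0],[0,1,0,0,0,0],[0,1,0,0,0,0],[0,0.7,0,0,0,0],[0,0,0,0,0,0]]'
python3 -m pendant '[[0,0,0,0,0,0],[0,0,0,0,0,0],[0,0,0,0,0,0]]'
python3 - <<'E'
from h import *; from plant import r
s=r.get_state(); print(loc(s["tool_pos"]),np.degrees(2*np.arctan2(s["eef_rot"][1],s["eef_rot"][0])))
E
```

```text
clock: 7.08
tool_pos: [0.4994, -0.1016, 0.1543]
eef_rot: [0.991, 0.135, -0.001, -0.0]
contact_force: [-0.2, 0.5, -0.1]
opening: 0.001
finger_force: 0.0
clock: 7.5
tool_pos: [0.5246, -0.1946, 0.154]
eef_rot: [0.991, 0.131, -0.001, 0.001]
contact_force: [-0.1, 0.2, 0.4]
opening: 0.005
finger_force: 0.0
clock: 7.75
tool_pos: [0.5245, -0.1876, 0.1552]
eef_rot: [0.991, 0.136, -0.001, -0.001]
contact_force: [0.9, 0.4, 0.2]
opening: 0.005
finger_force: 0.0
[   1.34566437 -134.4323332   155.19102675] 15.613653776195319
```

```bash
python3 -m pendant '[[0,0,0.8,0,0,0],[0,0,0.8,0,0,0],[0,0,0.8,0,0,0],[0,0,0.8,0,0,0],[0,0,0.6,0,0,0]]'
python3 -m pendant '[[0,0,0.2,0,0,0],[0,0,0,0,0,0],[0,0,0,0,0,0],[0,0,0,0,0,0]]'
python3 - <<'E'
from h import *; from plant import r,optics
s=r.get_state(); print(loc(s["tool_pos"]),s["contact_force"])
for n in("side","scene"):
    p,d=optics.snapshot(n); L=loc(cloud(d,optics.calibration(n)));x,y,z=L[...,0],L[...,1],L[...,2]
    m=(d>0)&(abs(x)<14)&(z>82)&(z<150)&(y<-110)&(y>-160); print(n,m.sum(),m.sum() and np.percentile(L[m],[2,50,98],axis=0).round(1).tolist())
    m=(d>0)&(x>-60)&(x<-5)&(z>95)&(z<135)&(y>60)&(y<100); print(n,"clamp",m.sum() and np.percentile(L[m],[2,50,98],axis=0).round(1).tolist())
E
```

```text
clock: 8.17
tool_pos: [0.5244, -0.1878, 0.0593]
eef_rot: [0.991, 0.136, -0.001, -0.001]
contact_force: [0.2, -0.1, -0.1]
opening: 0.003
finger_force: 0.0
clock: 8.5
tool_pos: [0.5258, -0.1895, 0.0567]
eef_rot: [0.991, 0.135, 0.001, 0.0]
contact_force: [0.7, 0.5, -0.2]
opening: 0.008
finger_force: 0.0
[   2.08433942 -136.55483903   56.71865676] [ 0.68263181  0.5343791  -0.15839358]
side 20 [[-10.9, -135.1, 94.0], [-9.8, -128.0, 101.9], [-8.8, -125.7, 116.5]]
side clamp [[-26.4, 68.9, 95.3], [-19.4, 75.5, 97.6], [-7.3, 86.6, 108.1]]
scene 59 [[-9.4, -145.3, 95.5], [1.7, -120.4, 122.4], [9.5, -117.1, 131.2]]
scene clamp [[-25.2, 73.2, 95.2], [-18.5, 84.2, 97.3], [-6.0, 89.8, 107.0]]
```

```bash
python3 -m pendant '[[0,-0.2,0,0,0,0],[0,-0.2,0,0,0,0],[0,-0.2,0,0,0,0],[0,-0.2,0,0,0,0],[0,-0.2,0,0,0,0]]'
python3 -m pendant '[[0,-0.2,0,0,0,0],[0,-0.2,0,0,0,0],[0,-0.2,0,0,0,0],[0,-0.2,0,0,0,0],[0,-0.2,0,0,0,0]]'
python3 - <<'E'
from h import *; from plant import r,optics
s=r.get_state(); print(loc(s["tool_pos"]),s["contact_force"])
for n in("side","scene"):
    p,d=optics.snapshot(n); L=loc(cloud(d,optics.calibration(n)));x,y,z=L[...,0],L[...,1],L[...,2]
    m=(d>0)&(abs(x)<37)&(z>104)&(z<113)&(y<-10)&(y>-120); print(n,m.sum(),m.sum() and np.percentile(L[m],[2,50,98],axis=0).round(1).tolist())
    m=(d>0)&(abs(x)<14)&(z>70)&(z<96)&(y>-70)&(y<25); print(n,np.histogram(L[m][:,1],bins=np.arange(-68,28,4))[0])
E
```

```text
clock: 9.02
tool_pos: [0.5186, -0.1662, 0.056]
eef_rot: [0.991, 0.134, 0.0, 0.001]
contact_force: [1.3, -3.3, 0.3]
opening: 0.006
finger_force: 1.7
clock: 9.43
tool_pos: [0.5117, -0.1412, 0.0559]
eef_rot: [0.991, 0.135, 0.0, 0.0]
contact_force: [1.1, -3.2, 3.1]
opening: 0.005
finger_force: 1.8
[  1.33826757 -86.26485958  55.9094101 ] [ 1.10090382 -3.24555147  3.13917478]
side 142 [[-36.3, -72.5, 104.4], [-26.3, -65.5, 109.5], [-11.8, -46.2, 112.2]]
side [0 0 0 0 0 0 0 0 0 0 0 0 0 0 0 0 0 0 0 5 4 3 5]
scene 190 [[-36.1, -66.1, 104.2], [-2.2, -45.2, 108.7], [33.1, -39.9, 112.4]]
scene [ 0  0  0  0  0  0  6 77  7  0  0  0  2 45 11  5  2  6  3  3  1  1  0]
```

```bash
python3 -m pendant '[[0,-0.12,0,0,0,0],[0,-0.12,0,0,0,0],[0,-0.12,0,0,0,0],[0,-0.12,0,0,0,0],[0,0,0,0,0,0]]'
python3 - <<'E'
from h import *; from plant import r,optics; import cv2
s=r.get_state(); print(loc(s["tool_pos"]),s["contact_force"])
p,d=optics.snapshot("scene"); L=loc(cloud(d,optics.calibration("scene")));x,y,z=L[...,0],L[...,1],L[...,2]
m=(d>0)&(abs(x)<14)&(z>70)&(z<98)&(y>-70)&(y<25); print(np.histogram(L[m][:,1],bins=np.arange(-40,-4,2)))
cv2.imwrite("pics/s5.png",cv2.resize(p[175:255,290:370],None,fx=6,fy=6,interpolation=cv2.INTER_CUBIC))
E
```

```text
clock: 9.95
tool_pos: [0.5082, -0.129, 0.0556]
eef_rot: [0.991, 0.135, -0.0, -0.0]
contact_force: [0.1, -1.8, 0.4]
opening: 0.005
finger_force: 0.6
[  1.2001074  -73.63331637  55.60717017] [ 0.06957634 -1.80825325  0.4186293 ]
(array([ 0,  0,  0,  0,  5, 10, 35, 34,  4,  0,  0,  1, 14, 29, 11,  4,  2]), array([-40, -38, -36, -34, -32, -30, -28, -26, -24, -22, -20, -18, -16,
       -14, -12, -10,  -8,  -6]))
```

View pics/s5.png

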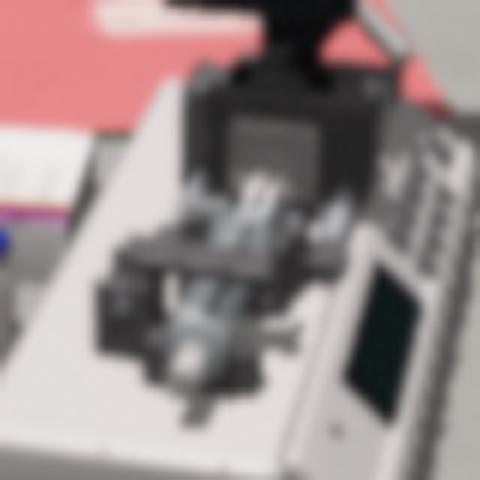

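The pusher plate is at (270,155) with the plunger disc just ahead of it, about 10 mm away. I'll advance finely now and watch the force.

```bash
python3 -m pendant '[[0,-0.06,0,0,0,0],[0,-0.06,0,0,0,0],[0,-0.06,0,0,0,0],[0,-0.06,0,0,0,0]]'
python3 -m pendant '[[0,-0.04,0,0,0,0]]';python3 -m pendant '[[0,-0.04,0,0,0,0]]'
```

```text
clock: 10.33
tool_pos: [0.5069, -0.1243, 0.0557]
eef_rot: [0.991, 0.134, 0.0, 0.0]
contact_force: [1.9, -3.0, -0.8]
opening: 0.005
finger_force: 1.5
clock: 10.42
tool_pos: [0.5066, -0.1231, 0.0557]
eef_rot: [0.991, 0.135, -0.0, 0.0]
contact_force: [1.7, -2.7, -0.7]
opening: 0.005
finger_force: 1.5
clock: 10.5
tool_pos: [0.5063, -0.1221, 0.0557]
eef_rot: [0.991, 0.135, -0.0, 0.0]
contact_force: [1.5, -2.5, -0.7]
opening: 0.006
finger_force: 1.5
```

```bash
for i in 1; do python3 -m pendant '[[0,-0.04,0,0,0,0]]'|grep -E "tool_pos|force"; python3 -m pendant '[[0,-0.03,0,0,0,0]]'|grep -E "tool_pos|force"; done
python3 - <<'E'
from h import *; from plant import r,optics; import cv2
a=[]
for i in range(4):
    p,d=optics.snapshot("scene"); L=loc(cloud(d,optics.calibration("scene")));x,y,z=L[...,0],L[...,1],L[...,2]
    q=(d>0)&(z>70)&(z<98)&(y>-40)&(y<0); m=q&(abs(x)<14)
    h=np.histogram(L[m][:,1],bins=np.arange(-30,-4,2))[0]; e=q&(abs(x)<17)&(abs(x)>14)&(y<-14); a.append((np.median(L[e][:,1]).round(1),e.sum())); print(h)
print(a); s=r.get_state(); print(loc(s["tool_pos"]),s["contact_force"])
E
```

```text
tool_pos: [0.506, -0.1212, 0.0557]
contact_force: [0.1, -2.8, -1.4]
finger_force: 1.5
tool_pos: [0.5058, -0.1204, 0.0557]
contact_force: [1.3, -3.4, -0.9]
finger_force: 1.5
[ 0  1  0  2  4 22 35 30 27  8  5  0]
[ 0  0  1  5  6 20 30 31 31  5  4  3]
[ 0  0  0  3  4 26 40 24 29  5  3  4]
[ 0  0  0  3 10 14 47 23 29 10  2  1]
[(np.float64(-18.4), np.int64(31)), (np.float64(-17.7), np.int64(29)), (np.float64(-17.4), np.int64(29)), (np.float64(-18.3), np.int64(29))]
[  1.15799617 -64.50240141  55.66566236] [ 0.33467675 -1.9036333  -2.0204832 ]
```

```bash
python3 -m pendant '[[0,-0.02,0,0,0,0]]'|grep -E "tool_pos|force"; python3 -m pendant '[[0,-0.02,0,0,0,0]]'|grep -E "tool_pos|force"
```

```text
tool_pos: [0.5057, -0.1201, 0.0557]
contact_force: [1.0, -3.4, -1.5]
finger_force: 1.4
tool_pos: [0.5056, -0.1197, 0.0557]
contact_force: [1.3, -3.0, -0.9]
finger_force: 1.4
```

```bash
python3 -m pendant '[[0,-0.02,0,0,0,0]]'|grep -E "tool_pos|force"; python3 -m pendant '[[0,-0.02,0,0,0,0]]'|grep -E "tool_pos|force"
```

```text
tool_pos: [0.5055, -0.1193, 0.0557]
contact_force: [1.8, -4.3, -2.4]
finger_force: 2.4
tool_pos: [0.5055, -0.1193, 0.0557]
contact_force: [1.4, -6.0, -2.8]
finger_force: 2.7
```

The force jumped and the motion stopped: the pusher is in contact. I'll hold briefly, back off, then rise.

```bash
python3 -m pendant '[[0,0,0,0,0,0],[0,0,0,0,0,0],[0,0,0,0,0,0]]'|grep -E "tool_pos|force"; python3 -m pendant '[[0,0.1,0,0,0,0],[0,0.5,0,0,0,0],[0,0.4,0,0,0,0],[0,0,0,0,0,0],[0,0,-1,0,0,0]]'|grep -E "tool_pos|force"
python3 -m pendant '[[0,0,-1,0,0,0],[0,0,-1,0,0,0],[0,0,-1,0,0,0],[0,0,0,0,0,0],[0,0,0,0,0,0]]'
python3 - <<'E'
from h import *; from plant import r,optics; import cv2
s=r.get_state(); print(loc(s["tool_pos"]),s["contact_force"])
p,d=optics.snapshot("side"); L=loc(cloud(d,optics.calibration("side")));x,y,z=L[...,0],L[...,1],L[...,2]
m=(d>0)&(z>118)&(z<150)&(y<0)&(y>-90)&(abs(x)<30); print("clutch",m.sum() and np.percentile(L[m],[2,50,98],axis=0).round(1).tolist())
m=(d>0)&(abs(x)<37)&(z>104)&(z<113)&(y<0)&(y>-90); print("top",m.sum() and np.percentile(L[m],[2,50,98],axis=0).round(1).tolist())
E
```

```text
tool_pos: [0.5055, -0.1193, 0.0557]
contact_force: [1.2, -5.1, -3.0]
finger_force: 2.5
tool_pos: [0.5089, -0.142, 0.0778]
contact_force: [-0.1, 0.3, 0.0]
finger_force: 0.0
clock: 12.28
tool_pos: [0.5126, -0.1421, 0.1568]
eef_rot: [0.991, 0.135, 0.001, 0.0]
contact_force: [0.2, 1.0, 0.1]
opening: 0.007
finger_force: 0.0
[  1.91776683 -87.40257722 156.80160058] [0.20843727 0.95830084 0.05278069]
clutch [[-22.9, -48.0, 118.2], [-15.4, -40.1, 132.5], [1.0, -24.8, 140.8]]
top [[-35.4, -49.7, 104.5], [-1.0, -40.7, 109.7], [32.2, -24.4, 112.7]]
```

```bash
python3 -m pendant '[[-0.7,0,0,0,0,0],[-0.7,-0.7,0,0,0,0],[-0.7,-0.7,0,0,0,0],[0,-0.65,0,0,0,0],[0,0,0,0,0,0]]'|grep pos
python3 -m pendant '[[0,0,0.7,0,0,0],[0,0,0.7,0,0,0],[0,0,0.7,0,0,0],[0,0,0.65,0,0,0],[0,0,0,0,0,0]]'|grep -E "pos|force"
python3 - <<'E'
from h import *; from plant import r
s=r.get_state(); print(loc(s["tool_pos"]))
E
```

```text
tool_pos: [0.4445, -0.1041, 0.1545]
tool_pos: [0.4462, -0.1072, 0.0839]
contact_force: [0.7, -0.8, 0.2]
finger_force: 0.0
[-52.74269091 -36.10518113  83.94633525]
```

```bash
python3 -m pendant '[[0.3,0,-0.1,0,0,0],[0.3,0,0,0,0,0],[0.3,0,0,0,0,0],[0.2,0,0,0,0,0],[0.2,0,0,0,0,0]]'|grep -E "pos|force"
python3 -m pendant '[[0.2,0,0,0,0,0],[0.2,0,0,0,0,0],[0.1,0,0,0,0,0],[0,0,0,0,0,0]]'|grep -E "pos|force"
python3 - <<'E'
from h import *; from plant import r,optics
s=r.get_state(); print(loc(s["tool_pos"]),s["contact_force"])
for n in ("side","scene"):
    p,d=optics.snapshot(n); L=loc(cloud(d,optics.calibration(n)));x,y,z=L[...,0],L[...,1],L[...,2]
    m=(d>0)&(z>118)&(z<150)&(y<-10)&(y>-60)&(abs(x)<30); print("clutch",m.sum() and np.percentile(L[m],[2,50,98],axis=0).round(1).tolist())
E
```

```text
tool_pos: [0.4798, -0.0987, 0.0901]
contact_force: [-2.1, 0.1, 1.1]
finger_force: 0.7
tool_pos: [0.4928, -0.0948, 0.0896]
contact_force: [-0.4, -0.2, -0.8]
finger_force: 0.0
[ -4.49762222 -36.49386263  89.6191436 ] [-0.39743498 -0.24914283 -0.82601527]
clutch [[-12.3, -48.8, 118.0], [-5.5, -47.1, 118.4], [7.6, -46.5, 119.6]]
clutch [[-17.1, -45.5, 119.5], [-2.2, -24.4, 135.6], [17.6, -19.2, 149.8]]
```

The force has dropped to zero, so the lever has probably snapped over. I'll retract and check.

```bash
python3 -m pendant '[[-0.5,0,0,0,0,0],[-0.5,0,0,0,0,0],[-0.5,0,-0.5,0,0,0],[0,0,-1,0,0,0],[0,0,-1,0,0,0]]'|grep -E "pos|force"
python3 -m pendant '[[0,0,-1,0,0,0],[0,0.5,-1,0,0,0],[0,1,-1,0,0,0],[0,1,0,0,0,0],[0,1,0,0,0,0]]'|grep -E "pos|force"
python3 -m pendant '[[0,1,0,0,0,0],[0,1,0,0,0,0],[0,0,0,0,0,0],[0,0,0,0,0,0],[0,0,0,0,0,0]]'|grep -E "pos|force"
python3 - <<'E'
from h import *; from plant import r,optics; import cv2
im=[]
for n,b in (("side",(150,250,260,360)),("scene",(170,270,280,380))):
    p,d=optics.snapshot(n); L=loc(cloud(d,optics.calibration(n)));x,y,z=L[...,0],L[...,1],L[...,2]; g=(d>0)
    f=lambda lab,m: print(n,lab,m.sum(),m.sum() and np.percentile(L[m],[2,50,98],axis=0).round(1).tolist())
    f("clutch",g&(z>118)&(z<150)&(y<0)&(y>-60)&(abs(x)<30)); f("clamp",g&(x>-60)&(x<-5)&(z>95)&(z<135)&(y>60)&(y<100)); f("pusher",g&(abs(x)<17)&(abs(x)>14)&(z>70)&(z<98)&(y<-13)&(y>-45)); f("disc",g&(abs(x)<11)&(z>72)&(z<95)&(y>-25)&(y<-10))
    im.append(cv2.resize(p[b[0]:b[1],b[2]:b[3]],None,fx=4,fy=4,interpolation=cv2.INTER_CUBIC))
cv2.imwrite("pics/end.png",cv2.hconcat(im))
E
```

```text
tool_pos: [0.4528, -0.1056, 0.152]
contact_force: [0.5, -0.2, 0.5]
finger_force: 0.0
tool_pos: [0.4793, -0.1909, 0.2288]
contact_force: [0.0, -0.9, 0.4]
finger_force: 0.0
tool_pos: [0.4911, -0.2369, 0.2267]
contact_force: [0.6, 0.3, 1.2]
finger_force: 0.0
side clutch 91 [[-8.7, -48.4, 118.1], [9.1, -39.6, 130.2], [19.2, -24.1, 140.1]]
side clamp 65 [[-26.3, 67.9, 95.5], [-18.3, 75.2, 98.2], [-6.3, 87.3, 108.6]]
side pusher 0 0
side disc 0 0
scene clutch 53 [[3.5, -40.2, 118.7], [11.6, -28.4, 130.0], [18.9, -23.9, 139.1]]
scene clamp 54 [[-25.2, 72.2, 95.9], [-19.3, 84.7, 97.3], [-6.0, 90.7, 107.0]]
scene pusher 30 [[-17.0, -21.4, 70.9], [-14.5, -16.6, 83.8], [16.7, -14.8, 97.2]]
scene disc 75 [[-10.6, -18.2, 73.2], [-0.6, -14.7, 86.0], [10.7, -11.2, 94.2]]
```

View pics/end.png

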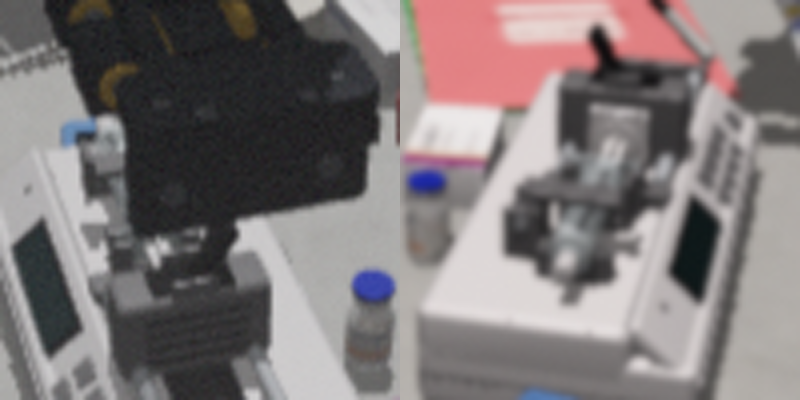

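The clutch lever now leans to the back (right crop at (600,45), tip at x≈+19). The clamp is shut and the pusher is at the plunger disc. The robot is clear, so I'm handing in.

```bash
python3 -c "
from plant import r
print(r.finish_job())"
```

```text
the job is handed in; nothing more can be done
None
```

I handed the job in at about 15 s of robot time: the clamp is shut on the barrel, the pusher meets the plunger and the clutch is over and engaged, going by the camera depth and force readings, but no verdict came back.

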